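# Seat the white reference tile in the reader's corner nest and take the reading

### The arm

A 6-joint arm with a two-finger parallel gripper is mounted at the origin on a cart in front of the work surface, level with it; the furniture and walls round the work are solid. World frame = base frame: x ahead of the robot, y to its left, z up, the work surface at z = 0. Lengths are in mm, angles in rad, forces in N, time in s.
With the tool pointing down it reaches from about 350 to 975 mm from the base axis. Payload 7.1 kg.
Tool frame: the origin (TCP) lies at the very end of the fingers, on their centre line; the grasp point (between the pads) lies 19 mm behind it; z points along the fingers, y is the line along which they close (so a half turn about z gives the same grasp; the last joint's range is limited). The gripper opens to 88 mm and grips with 3 to 60 N. Pads are 20 mm wide; open, the fingers measure 115 mm over their backs; the gripper's body (75 mm by 178 mm) begins 61 mm behind the grasp point.
Start: joints at [-1.229, 0.423, 1.63, -0, 1.089, -0.019], TCP at [220.656, -584.736, 222.675] pointing down, gripper open.
Joint ranges: [-3, 3], [-0.9, 2.11], [0.09, 2.58], [-1.31, 4.45], [0.11, 2.69], [-2.54, 2.54]. Speed limits (rad/s): [2.39, 2.39, 3.01, 3.14, 3.14, 3.14].

### API

Orientations are given as a rotation vector (axis times angle).
In Python, from workcell import * gives the robot as it stands.
- The arm moves only by the tool step_arm, never from a script. Its argument "deltas" is a list of rows, each a list of 3 entries, a list of its own where there are three numbers: the shift along the tool's x, y, z in units of 300 mm (1.0 is 300 mm), then the turn, a rotation vector about the tool's x, y, z in units of 1.5 rad (1.0 is 1.5 rad), then the gripper command: -1 is shut, 1 is fully open, values between are in proportion. In form: [[[dx, dy, dz], [rx, ry, rz], gripper], ...]. A call has 1 to 20 rows; each row is the pose to reach, as a shift and turn from the pose commanded when the call began, along the tool's axes at that moment; what a row does not reach only later rows make up. A row lasts 1/12 s, in which the tool goes at most 41.7 mm and 7.16 degrees, less where a joint would pass 70% of its speed; a pose out of reach is approached as far as the arm can. A call with a number of a shift or a turn outside -1 to 1 is refused whole. A call with a gripper value outside its range is refused whole. The fingers move at their own pace and stop on an object; the grip force is fixed at half the most. Time passes only in rows, so rows that repeat a pose let the fingers close. It gives the time, the measured TCP pose, the force, the opening and the grip force at its end, in the units of the state.
- get_obs(): the state, without advancing time (a new reading comes with each control period).
- get_image(name): name is "scene" or "top" or "wrist"; returns a dict with "pixels" (420x560x3 uint8, red, green, blue), "fx", "fy", "cx", "cy" (pixels), "T" (4x4, takes a point from camera to world coordinates). Camera axes: x right, y down, z forward; pixel columns grow to the right and rows downward; lengths in mm; the calibration is good to about 2 mm. The wrist camera is an equidistant fisheye: a pixel r from the principal point sees the ray r / f radians off the axis. A picture is of the moment at which its call begins. There is no depth.
- close_job(): hands the job in; it is judged then, once.
The state is a dict: "t": time; "qpos": joint angles; "qvel": joint speeds; "joint_torque": joint torques, N m; "ee_pos": TCP position; "orientation": TCP orientation; "ft_force": force on the tool from outside, world axes, zero at the start; "moment": the same for the moment, N m; "width": finger opening in mm; "grasp_force": force on a finger pad.
Only numpy, scipy, OpenCV 4.12 (cv2) and the standard library are available. Lean on these libraries where they do the work, as an engineer would, in place of code of your own. Each camera call takes 0.05 s, during which the arm holds its last target. There are 200 camera calls.

### The job

Zero the reflectance reader. With the fingertips, push the loose white reference tile flat against the rail on the reader's deck, then slide it along the rail into the corner nest, fully home against the end stop, so that the spring latch snaps shut behind it. Only then press the round key on the reader's console down to its stop and let it go; push the tile only, never pick it up, and leave the things standing round the reader where they are.

Things in the scene. Friction and masses are not known exactly. Their poses are not given: they have to be found in the camera images.
- reader: Benchtop reflectance reader: low grey housing 130 x 240 mm, fixed. Origin: centre of its underside, on the table. At yaw 0 its x points away from the robot, y to the left along the rail, z up. Its dark flat deck is 40 mm up, from x = -61 to the rail at +40 mm, from the end stop at y = -75 to +116 mm; left of the nest it is open. Deck, rail and latch are smooth and slippery.
- rail_foot (a point): Foot of the rail's working face on the deck, mid-length: reader x = +40, y = +20, z = +40 mm. The aluminium rail runs straight along the deck's far edge (the plane x = +40 mm) from y = -75 to +113 mm; 12 mm high and 12 mm thick. Axes as the reader's.
- stop_foot (a point): Foot of the end stop on the deck: reader x = +15, y = -75, z = +40 mm. The end stop is the left side (plane y = -75 mm) of the console, which stands 14 mm above the deck and reaches to y = -119 mm. Rail and end stop form the corner nest.
- home (a point): Point on the deck, centre of the round dark measuring window (31 mm across) in the nest, where the origin of a fully seated tile lies: reader x = +15, y = -50, z = +40 mm. Axes as the reader's. The tile gets there along the rail in the reader's -y direction (to the right).
- tile: White square reference tile in an aluminium frame, 50 x 50 x 10 mm, 60 to 130 g, loose on the open deck, 12 to 26 mm off the rail if it were square to it, up to 0.4 rad askew. Origin: centre of its underside; x, y along its sides, z up. Any side may face the rail. A push of about 0.5 N at its side moves it.
- latch (a joint): Sprung latch arm on the near side of the nest, in rad: 0 = shut (rest), growing as its nose swings out towards the robot, to 0.4. The pivot pin is at reader x = -20, y = -68 mm, the arm runs along +y from it, up to 9 mm above the deck (a thumb pin on it to 18 mm). The leading corner of a tile slid along the rail pushes it aside; it springs shut behind the tile when that is within 1.5 mm of the end stop.
- latch_nose (a point): Top of the latch's square nose; shut: reader x = -6.5, y = -21.5 mm, 9 mm above the deck. It stands 3.5 mm into the way of a tile lying against the rail; a lead-in slopes from it to x = -16, y = +3 mm. Passing it takes a push of about 2 to 4 N along the rail.
- key_cap (a joint): Travel of the round key in m: 0 = up, 0.004 = down on its stop; a spring lifts it again. Pressing it right down takes about 4 N.
- key_top (a point): Centre of the top of the key, a plain round cap 20 mm across that stands about 6 mm above the console's top, 60 mm above the table; at reader x = 0, y = -98 mm. It is pressed straight down.
- cuvette_a: Bystander: small plastic cuvette, 13 x 13 x 48 mm, standing behind the rail. Origin at its foot.
- cuvette_b: Bystander: a like cuvette, 13 x 13 x 48 mm, standing behind the rail. Origin at its foot.
- dropper: Bystander: dropper bottle, 33 mm wide, 82 mm high, standing to the right of the reader. Origin at its foot.
- tin: Bystander: round lidded soil tin, 64 mm wide, 48 mm high, to the left of the reader. Origin at its foot.
- pencil: Bystander: pencil, 160 mm long and 7 mm thick, lying on the table to the left of the reader. Origin at the middle of its underside.
Mind the look-alikes: they are no part of the job. Of the things that look like the tile, the largest one is meant.

How it is judged (in metres and radians):
On the way, in this order (a step that is already met when the one before it is completed fails the run):
1. the tile lies flat against the rail (within 3.5 mm and 0.07 rad), still on the open deck or entering the latch, at least 12 mm short of home (x of tile in the frame of home between -0.0035 and 0.002 m and angle between the x axis of tile and the x axis of reader, either way round below 0.07 rad and y of tile in the frame of home above 0.012 m), for 0.05 s.
2. the tile is home in the corner nest and the latch has shut behind it (x of tile in the frame of home between -0.0035 and 0.002 m and y of tile in the frame of home between -0.002 and 0.003 m and z of tile in the frame of home between -0.003 and 0.003 m and angle between the x axis of tile and the x axis of reader, either way round below 0.07 rad and value of joint latch below 0.035 rad), for 0.2 s.
3. the key is pressed down (all of step 2 and value of joint key_cap above 0.003 m), for 0.05 s.
At the end, for the whole second after the job is handed in: The tile lies on the deck in the corner nest, at rest: within 3.5 mm of the rail, within 3 mm of the end stop, square to within 0.07 rad, the latch shut behind it (under 0.035 rad), and the key is up again (all of step 2 and value of joint key_cap below 0.001 m and linear speed of tile below 0.01 m/s); the robot touches nothing.
It fails at once if the tile is lifted more than 6 mm off the deck, tipped up or pushed off the deck (z of tile in the frame of home above 0.006 m or z of tile in the frame of home below -0.006 m or angle between tile's own z axis and vertical above 0.3 rad).
It fails at once if the key is pressed while the tile is not seated (value of joint key_cap above 0.002 m and not (x of tile in the frame of home between -0.0035 and 0.002 m and y of tile in the frame of home between -0.002 and 0.003 m and z of tile in the frame of home between -0.003 and 0.003 m and angle between the x axis of tile and the x axis of reader, either way round below 0.07 rad and value of joint latch below 0.035 rad)).
It fails at once if a bystander is moved more than 20 mm (distance of any of cuvette_a, cuvette_b, dropper, tin, pencil from where it was at the start of the episode above 0.02 m).
It also fails if it takes over 54 s, if anything falls off the work surface, if the arm or the gripper's body presses on something with over 40 N, if the wrist force passes 120 N, or if a joint passes its speed limit or range.

## Working session

There is one attempt and no reset: what is moved stays moved. The work goes in short steps, Python scripts to look and compute and a tool call to move; the robot and the scene stay as the last step left them, time stands still between calls to the robot, and variables do not carry over. Pictures are saved under pics/ and viewed, at most 12 in all, crops included, and the job is handed in when it is done.

Besides the shell and the picture viewer there is one more tool, called after ">>>" in YAML: its name, and indented under it one key for each argument. step_arm: Moves the arm, as the interface text tells. Its arguments: {"type":"object","properties":{"deltas":{"type":"array","items":{"type":"array"}}},"required":["deltas"]}

```bash
mkdir -p pics; python3 - <<'E'
from workcell import *
import cv2,numpy as np
o=get_obs();print({k:np.round(v,3) for k,v in o.items()})
for n in("top","scene"):
    d=get_image(n);cv2.imwrite(f"pics/{n}0.png",d["pixels"][:,:,::-1]);np.savez(f"{n}0.npz",**d)
    print(n,d["fx"],d["fy"],d["cx"],d["cy"]);print(np.round(d["T"],3))
E
```

```text
{'t': np.float64(0.0), 'qpos': array([-1.229,  0.424,  1.631,  0.   ,  1.089, -0.019]), 'qvel': array([ 0.001, -0.001, -0.001, -0.001,  0.001,  0.002]), 'joint_torque': array([-2.0000e-03, -5.4463e+01, -2.7367e+01,  6.4000e-02,  2.3000e-02,
       -0.0000e+00]), 'ee_pos': array([ 220.486, -584.236,  221.924]), 'orientation': array([-3.089, -0.563,  0.   ]), 'ft_force': array([0.005, 0.932, 0.097]), 'moment': array([ 0.016, -0.022, -0.016]), 'grasp_force': np.float64(0.0), 'width': np.float64(87.707)}
top 453.35993399986586 453.35993399986586 280.0382056401033 211.09775175828926
[[-5.000000e-03 -9.950000e-01  9.800000e-02  4.253730e+02]
 [-1.000000e+00  6.000000e-03  1.700000e-02  2.474260e+02]
 [-1.800000e-02 -9.800000e-02 -9.950000e-01  1.017445e+03]
 [ 0.000000e+00  0.000000e+00  0.000000e+00  1.000000e+00]]
scene 425.4513443167532 425.4513443167532 284.5693776290983 206.71572447467824
[[-6.77000e-01 -5.21000e-01  5.20000e-01  8.41300e+01]
 [-7.36000e-01  4.76000e-01 -4.82000e-01  6.79885e+02]
 [ 4.00000e-03 -7.09000e-01 -7.05000e-01  6.75552e+02]
 [ 0.00000e+00  0.00000e+00  0.00000e+00  1.00000e+00]]
```

View pics/top0.png

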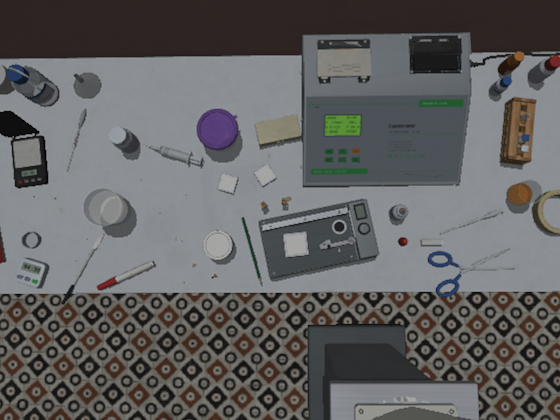

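View pics/scene0.png

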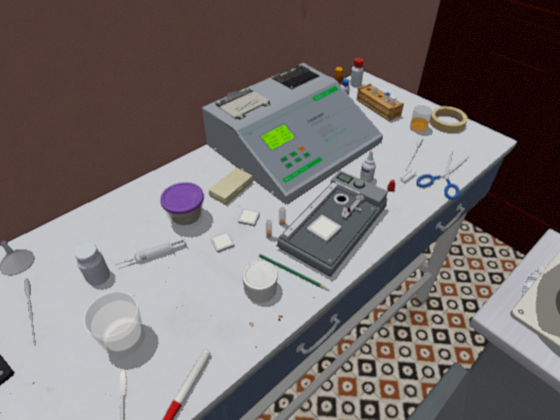

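```bash
cat > h.py <<'E'
import numpy as np,cv2
def load(n): return dict(np.load(n))
def ray(d,u,v):
    T=d["T"];c=np.array([(u-d["cx"])/d["fx"],(v-d["cy"])/d["fy"],1.]);return T[:3,3],T[:3,:3]@c
def onz(d,u,v,z):
    o,r=ray(d,u,v);return o+r*(z-o[2])/r[2]
def proj(d,p):
    c=d["T"][:3,:3].T@(np.asarray(p,float)-d["T"][:3,3]);return np.array([d["fx"]*c[0]/c[2]+d["cx"],d["fy"]*c[1]/c[2]+d["cy"]])
E
python3 - <<'E'
from h import *
d=load("top0.npz");im=d["pixels"][:,:,::-1][190:287,255:388]
cv2.imwrite("pics/crop.png",cv2.resize(im,None,fx=6,fy=6,interpolation=cv2.INTER_CUBIC))
E
```

```text
(no output)
```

View pics/crop.png

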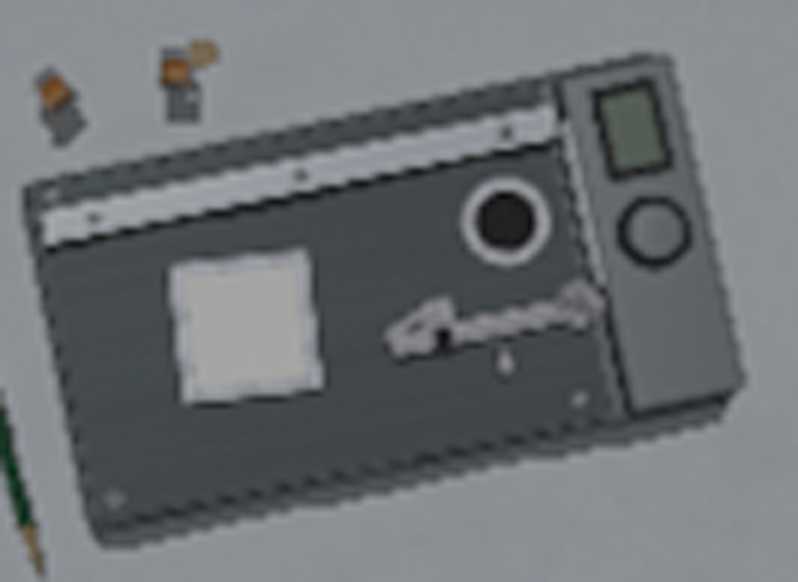

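Tile candidates: (296,244) on the deck, and small squares at (228,183) and (265,175) on the table. I choose (296,244): it is the largest, it lies on the deck, and the crop shows a white plate in a frame. In the crop (6x, offset 255,190), the rail runs (45,225)–(555,122), the window is at (506,222), the key at (655,232) and the latch nose about (440,320).

```bash
cat >> h.py <<'E'
def blobs(d,x0,y0,x1,y1,thr,s=6,amin=3000):
    """bright blobs -> list of (area, minAreaRect box in image px)"""
    g=cv2.cvtColor(d["pixels"],cv2.COLOR_RGB2GRAY)[y0:y1,x0:x1]
    g=cv2.resize(g,None,fx=s,fy=s,interpolation=cv2.INTER_CUBIC)
    cs,_=cv2.findContours((g>thr).astype(np.uint8),cv2.RETR_EXTERNAL,cv2.CHAIN_APPROX_NONE)
    return [(cv2.contourArea(c),(cv2.boxPoints(cv2.minAreaRect(c))+.5)/s-.5+[x0,y0]) for c in cs if cv2.contourArea(c)>amin]
E
python3 - <<'E'
from h import *
d=load("top0.npz")
g=cv2.cvtColor(d["pixels"],cv2.COLOR_RGB2GRAY)
print(g[244,280:312],g[215:232,290], g[244,290])
for a,b in blobs(d,261,197,350,262,120):
    print(a,b.round(1).tolist())
    for z in(40,50,52):print(z,[onz(d,u,v,z)[:2].round(1).tolist() for u,v in b])
P=lambda x,y:((x+.5)/6-.5+255,(y+.5)/6-.5+190)
k=onz(d,*P(655,232),60);w=onz(d,*P(506,222),40);print("key",k,"win",w,np.linalg.norm((k-w)[:2]),"expect 50.3")
print("w-k dir yaw",np.arctan2(*(w-k)[1::-1])-np.arctan2(48,15))
E
```

```text
[ 73  73  72  62 118 157 160 165 165 164 164 164 165 165 165 165 164 164
 164 164 164 164 165 165 163 157 156 128  65  71  71  71] [ 73  77  74  69 118 162 158 157 159 132  34  53  73  73  71  72  73] 164
18546.0 [[282.4, 233.6], [305.8, 231.0], [308.4, 254.4], [285.0, 257.0]]
40 [[472.6, 259.6], [478.0, 209.1], [427.8, 204.0], [422.5, 254.3]]
50 [[472.1, 259.5], [477.4, 209.4], [427.8, 204.4], [422.5, 254.2]]
52 [[472.1, 259.4], [477.3, 209.5], [427.8, 204.5], [422.5, 254.2]]
5625.0 [[328.9, 227.6], [337.7, 216.4], [348.8, 225.1], [340.0, 236.3]]
40 [[485.1, 159.2], [509.1, 140.0], [490.1, 116.5], [466.2, 135.7]]
50 [[484.5, 160.1], [508.2, 141.1], [489.5, 117.8], [465.8, 136.9]]
52 [[484.4, 160.3], [508.1, 141.3], [489.3, 118.1], [465.7, 137.1]]
15790.0 [[260.9, 224.7], [346.6, 206.7], [347.8, 212.4], [262.1, 230.4]]
40 [[492.2, 305.9], [530.1, 120.4], [517.7, 118.1], [479.8, 303.3]]
50 [[491.5, 305.3], [529.0, 121.7], [516.7, 119.4], [479.2, 302.8]]
52 [[491.3, 305.2], [528.8, 122.0], [516.5, 119.7], [479.1, 302.6]]
36581.0 [[260.6, 196.6], [349.4, 196.6], [349.4, 219.1], [260.6, 219.1]]
40 [[553.4, 306.6], [552.1, 113.9], [503.2, 114.9], [504.3, 306.7]]
50 [[552.1, 306.0], [550.8, 115.3], [502.4, 116.2], [503.5, 306.1]]
52 [[551.8, 305.9], [550.5, 115.6], [502.2, 116.5], [503.3, 305.9]]
key [482.0213886   87.82315008  60.        ] win [487.09818234 137.74231447  40.        ] 50.17665601090908 expect 50.3
w-k dir yaw 0.20153304065761968
```

>>> step_arm:
  deltas:
    - [[0.76,-0.6,0],[0,0,0.1057],-0.545]
    - [[0.76,-0.6,0],[0,0,0.1057],-0.545]
    - [[0.76,-0.6,0],[0,0,0.1057],-0.545]
    - [[0.76,-0.6,0],[0,0,0.1057],-0.545]
    - [[0.76,-0.6,0],[0,0,0.1057],-0.545]
    - [[0.76,-0.6,0],[0,0,0.1057],-0.545]
    - [[0.76,-0.6,0],[0,0,0.1057],-0.545]
    - [[0.76,-0.6,0],[0,0,0.1057],-0.545]
    - [[0.76,-0.6,0],[0,0,0.1057],-0.545]
    - [[0.76,-0.6,0],[0,0,0.1057],-0.545]

```text
t: 0.93
ee_pos: [370.5, -336.0, 222.7]
orientation: [3.125, 0.319, -0.0]
ft_force: [0.4, -0.6, -0.5]
width: 24.5
grasp_force: 0.0
```

```bash
cat >> h.py <<'E'
O=np.array([462.4,184.1]);YAW=0.202
def st():
    from workcell import get_obs
    from scipy.spatial.transform import Rotation as Ro
    o=get_obs();R=Ro.from_rotvec(o["orientation"]).as_matrix();d=o["ee_pos"][:2]-O;c,s=np.cos(YAW),np.sin(YAW)
    f=o["ft_force"]
    print("t",o["t"].round(2),"world",o["ee_pos"].round(1),"reader",np.round([c*d[0]+s*d[1],-s*d[0]+c*d[1],o["ee_pos"][2]],1),
     "toolx yaw",np.arctan2(R[1,0],R[0,0]).round(4),"z",R[:,2].round(3),"F reader",np.round([c*f[0]+s*f[1],-s*f[0]+c*f[1],f[2]],2),"w",o["width"].round(1))
E
python3 -c "from h import *;st()"
```

```text
Traceback (most recent call last):
  File "h.py", line 21, in st
    print("t",o["t"].round(2),"world",o["ee_pos"].round(1),"reader",np.round([c*d[0]+s*d[1],-s*d[0]+c*d[1],o["ee_pos"][2]],1),
              ^^^^^^^^^^^^
AttributeError: 'float' object has no attribute 'round'
```

>>> step_arm:
  deltas:
    - [[0.243,-0.9,0],[0,0,0],-0.545]
    - [[0.243,-0.9,0],[0,0,0],-0.545]
    - [[0.243,-0.9,0],[0,0,0],-0.545]
    - [[0.243,-0.9,0],[0,0,0],-0.545]
    - [[0.243,-0.9,0],[0,0,0],-0.545]
    - [[0.243,-0.9,0],[0,0,0],-0.545]
    - [[0.243,-0.9,0],[0,0,0],-0.545]
    - [[0.243,-0.9,0],[0,0,0],-0.545]

```text
t: 1.6
ee_pos: [387.5, -54.3, 222.7]
orientation: [-3.124, -0.32, -0.0]
ft_force: [-0.1, -0.9, 0.1]
width: 20.0
grasp_force: 0.0
```

>>> step_arm:
  deltas:
    - [[0.243,-0.9,0],[0,0,0],-0.545]
    - [[0.243,-0.9,0],[0,0,0],-0.545]
    - [[0.243,-0.9,0],[0,0,0],-0.545]
    - [[0.243,-0.9,0],[0,0,0],-0.545]
    - [[0.243,-0.9,0],[0,0,0],-0.545]
    - [[0.243,-0.9,0],[0,0,0],-0.545]
    - [[0.243,-0.9,0],[0,0,0],-0.545]
    - [[0.243,-0.9,0],[0,0,0],-0.545]
    - [[0.243,-0.9,0],[0,0,0],-0.545]
    - [[0.243,-0.9,0],[0,0,0],-0.545]

```text
t: 2.43
ee_pos: [405.2, 220.9, 222.3]
orientation: [3.125, 0.315, -0.001]
ft_force: [0.8, -0.3, 0.1]
width: 20.0
grasp_force: 0.0
```

```bash
sed -i 's/o\["t"\].round(2)/round(o["t"],2)/' h.py
python3 - <<'E'
from h import *
from workcell import *
st()
d=get_image("wrist");cv2.imwrite("pics/w1.png",d["pixels"][:,:,::-1]);np.savez("w1.npz",**d);print(d["fx"],d["cx"],d["cy"],d["T"].round(3))
E
```

```text
Traceback (most recent call last):
  File "h.py", line 22, in st
    "toolx yaw",np.arctan2(R[1,0],R[0,0]).round(4),"z",R[:,2].round(3),"F reader",np.round([c*f[0]+s*f[1],-s*f[0]+c*f[1],f[2]],2),"w",o["width"].round(1))
                                                                                                                                      ^^^^^^^^^^^^^^^^
AttributeError: 'float' object has no attribute 'round'
```

```bash
sed -i 's/o\["width"\].round(1)/round(o["width"],1)/' h.py
python3 - <<'E'
from h import *
from workcell import *
st()
d=get_image("wrist");cv2.imwrite("pics/w1.png",d["pixels"][:,:,::-1]);np.savez("w1.npz",**d);print(d["fx"],d["cx"],d["cy"],d["T"].round(3))
E
```

```text
t 2.43 world [405.2 220.9 222.3] reader [-48.6  47.5 222.3] toolx yaw 0.2009 z [-0.001 -0.001 -1.   ] F reader [ 0.68 -0.49  0.14] w 20.0
325.19226210127806 279.7649567921948 209.77111081084686 [[ 2.00000e-01 -9.49000e-01 -2.44000e-01  4.71808e+02]
 [-9.80000e-01 -1.93000e-01 -5.10000e-02  2.34585e+02]
 [ 1.00000e-03  2.49000e-01 -9.68000e-01  3.84071e+02]
 [ 0.00000e+00  0.00000e+00  0.00000e+00  1.00000e+00]]
```

View pics/w1.png

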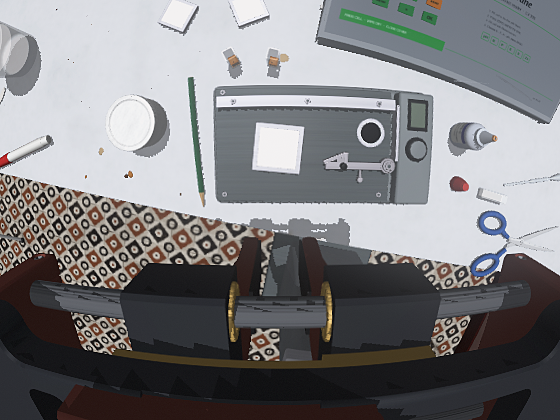

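The wrist view shows the tile at (279,147), window (370,132), key (415,150), rail (220,101)–(395,104) and the latch, all clear of the fingers. I'll cross-check the numbers with the fisheye.

```bash
cat >> h.py <<'E'
def fonz(d,u,v,z):
    p=np.array([u-d["cx"],v-d["cy"]]);r=np.hypot(*p);th=r/d["fx"]
    c=np.array([*(p/r*np.sin(th)),np.cos(th)]);w=d["T"][:3,:3]@c;o=d["T"][:3,3];return o+w*(z-o[2])/w[2]
def rd(p):
    c,s=np.cos(YAW),np.sin(YAW);x,y=np.asarray(p)[:2]-O;return np.round([c*x+s*y,-s*x+c*y],1)
def wristlook(name,tb,tz=50):
    """measure tile (roi tb), rail, window dark disc, key in the wrist picture, in the reader frame"""
    from workcell import get_image
    d=get_image("wrist");np.savez(name+".npz",**d);cv2.imwrite(f"pics/{name}.png",d["pixels"][:,:,::-1]);return d
E
python3 - <<'E'
from h import *
d=load("w1.npz")
g=cv2.cvtColor(d["pixels"],cv2.COLOR_RGB2GRAY);print(g[147,248:256],g[95:112,300])
for a,b in blobs(d,218,90,396,180,170,4,1500):
    z=50 if a>20000 else 52
    q=np.array([fonz(d,u,v,z) for u,v in b]);r=np.array([rd(p) for p in q]);print(a,b.round(1).tolist(),r.tolist(),r.mean(0))
s=d["pixels"][120:146,357:384].min(2)<40;v,u=np.nonzero(s);print("win",rd(fonz(d,u.mean()+357,v.mean()+120,40)),s.sum())
print("key",rd(fonz(d,416,150,60)))
E
```

```text
[117 117 116 116 109 148 227 237] [202 237 232 230 229 228 226 225 226 230 245 128  76  81  80  94 119]
6750.5 [[322.9, 167.9], [324.1, 150.8], [387.5, 155.1], [386.4, 172.2]] [[-21.5, 2.6], [-3.7, 1.7], [-6.4, -66.9], [-24.8, -66.5]] [-14.1   -32.275]
35951.0 [[251.2, 169.2], [255.7, 121.6], [303.9, 126.2], [299.3, 173.8]] [[-23.2, 76.7], [26.0, 71.6], [21.3, 22.6], [-28.1, 26.8]] [-1.    49.425]
9567.5 [[356.6, 118.1], [383.9, 118.1], [383.9, 146.4], [356.6, 146.4]] [[31.0, -31.8], [32.5, -61.5], [2.7, -62.4], [1.6, -32.5]] [ 16.95 -47.05]
29861.5 [[217.4, 106.6], [217.7, 93.3], [395.5, 96.3], [395.3, 109.7]] [[42.5, 110.9], [56.5, 110.6], [56.9, -75.1], [42.5, -75.0]] [49.6  17.85]
win [ 14.5 -49.1] 34
key [  0.9 -96.5]
```

>>> step_arm:
  deltas:
    - [[0,-0.005,0.13],[0,0,0],-0.545]
    - [[0,-0.005,0.26],[0,0,0],-0.545]
    - [[0,-0.005,0.38],[0,0,0],-0.545]
    - [[0,-0.005,0.48],[0,0,0],-0.545]
    - [[0,-0.005,0.55],[0,0,0],-0.545]
    - [[0,-0.005,0.593],[0,0,0],-0.545]
    - [[0,-0.005,0.593],[0,0,0],-0.545]
    - [[0,-0.005,0.593],[0,0,0],-0.545]

```text
t: 3.15
ee_pos: [404.5, 222.4, 44.5]
orientation: [3.125, 0.314, -0.003]
ft_force: [0.0, 0.7, 1.2]
width: 20.1
grasp_force: 0.0
```

>>> step_arm:
  deltas:
    - [[0.01,0,0],[0,0,0],-0.545]
    - [[0.02,0,0],[0,0,0],-0.545]
    - [[0.025,0,0],[0,0,0],-0.545]
    - [[0.03,0,0],[0,0,0],-0.545]
    - [[0.035,0,0],[0,0,0],-0.545]
    - [[0.04,0,0],[0,0,0],-0.545]
    - [[0.045,0,0],[0,0,0],-0.545]
    - [[0.05,0,0],[0,0,0],-0.545]
    - [[0.055,0,0],[0,0,0],-0.545]
    - [[0.06,0,0],[0,0,0],-0.545]
    - [[0.065,0,0],[0,0,0],-0.545]
    - [[0.07,0,0],[0,0,0],-0.545]
    - [[0.075,0,0],[0,0,0],-0.545]
    - [[0.08,0,0],[0,0,0],-0.545]
    - [[0.083,0,0],[0,0,0],-0.545]
    - [[0.083,0,0],[0,0,0],-0.545]

```text
t: 4.48
ee_pos: [429.2, 229.0, 44.8]
orientation: [-3.125, -0.317, -0.0]
ft_force: [0.2, 0.2, 0.3]
width: 20.3
grasp_force: 0.0
```

```bash
python3 -c "
from h import *
st();wristlook('w2',0)"
```

```text
t 4.48 world [429.2 229.   44.8] reader [-23.5  50.6  44.8] toolx yaw 0.2022 z [ 0.  0. -1.] F reader [0.21 0.19 0.27] w 20.3
```

View pics/w2.png

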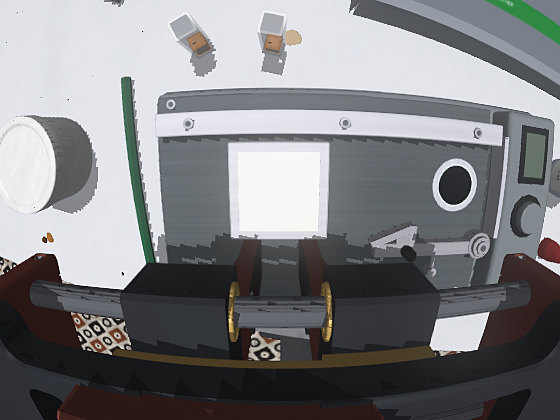

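The tile, (229–329, 141–238), now sits square in front of the fingers with a few mm left to the rail's front edge (row 137). I'll push on gently until the force rises.

>>> step_arm:
  deltas:
    - [[0.003,0,0],[0,0,0],-0.545]
    - [[0.006,0,0],[0,0,0],-0.545]
    - [[0.009,0,0],[0,0,0],-0.545]
    - [[0.011,0,0],[0,0,0],-0.545]
    - [[0.011,0,0],[0,0,0],-0.545]

```text
t: 4.95
ee_pos: [432.3, 229.7, 44.8]
orientation: [-3.125, -0.317, -0.0]
ft_force: [-0.3, -0.4, 0.5]
width: 20.0
grasp_force: 0.0
```

```bash
python3 -c "
from h import *
st()
d=wristlook('w3',0);g=cv2.cvtColor(d['pixels'],cv2.COLOR_RGB2GRAY);print([g[125:150,u].tolist() for u in (240,280,318)])"
```

```text
t 4.95 world [432.3 229.7  44.8] reader [-20.3  50.7  44.8] toolx yaw 0.2022 z [ 0.  0. -1.] F reader [-0.39 -0.37  0.54] w 20.0
[[229, 230, 230, 229, 228, 226, 226, 226, 226, 225, 225, 225, 227, 228, 226, 166, 94, 163, 220, 230, 228, 226, 226, 227, 229], [228, 228, 228, 226, 227, 225, 226, 226, 225, 225, 226, 226, 228, 231, 211, 132, 119, 190, 227, 229, 228, 226, 226, 227, 229], [225, 224, 224, 224, 223, 222, 223, 224, 224, 223, 223, 224, 224, 228, 228, 164, 101, 165, 217, 227, 226, 225, 224, 225, 226]]
```

>>> step_arm:
  deltas:
    - [[0.002,0,0],[0,0,0],-0.545]
    - [[0.004,0,0],[0,0,0],-0.545]
    - [[0.004,0,0],[0,0,0],-0.545]

```text
t: 5.25
ee_pos: [432.7, 229.6, 44.7]
orientation: [3.125, 0.317, -0.002]
ft_force: [-3.1, 0.2, 2.3]
width: 20.0
grasp_force: 1.3
```

>>> step_arm:
  deltas:
    - [[0.002,0,0],[0,0,0],-0.545]
    - [[0.003,0,0],[0,0,0],-0.545]
    - [[0.003,0,0],[0,0,0],-0.545]

```text
t: 5.5
ee_pos: [432.8, 229.6, 44.6]
orientation: [3.125, 0.317, -0.004]
ft_force: [-6.1, 0.2, 4.4]
width: 20.0
grasp_force: 2.8
```

```bash
python3 -c "
from h import *
st()
d=wristlook('w4',0);g=cv2.cvtColor(d['pixels'],cv2.COLOR_RGB2GRAY);print([g[133:150,u].tolist() for u in (240,280,318)])"
```

```text
t 5.5 world [432.8 229.6  44.6] reader [-19.9  50.5  44.6] toolx yaw 0.2021 z [-0.003 -0.001 -1.   ] F reader [-5.88  1.44  4.37] w 20.0
[[226, 224, 224, 225, 224, 226, 228, 227, 158, 138, 210, 228, 229, 226, 226, 227, 228], [225, 225, 225, 225, 226, 226, 233, 213, 124, 177, 217, 230, 228, 226, 226, 227, 228], [223, 223, 222, 223, 223, 224, 228, 226, 162, 146, 208, 226, 227, 224, 224, 225, 225]]
```

>>> step_arm:
  deltas:
    - [[-0.015,0,0],[0,0,0],-0.545]
    - [[-0.03,0,0],[0,0,0],-0.545]
    - [[-0.03,0,-0.06],[0,0,0],-1]
    - [[-0.03,0,-0.14],[0,0,0],-1]
    - [[0.04,-0.08,-0.14],[0,0,0],-1]
    - [[0.106,-0.155,-0.14],[0,0,0],-1]
    - [[0.106,-0.155,-0.14],[0,0,0],-1]
    - [[0.106,-0.155,-0.14],[0,0,0],-1]

```text
t: 6.22
ee_pos: [456.7, 283.0, 87.0]
orientation: [-3.125, -0.319, -0.003]
ft_force: [-0.7, -0.7, 0.1]
width: 0.5
grasp_force: 0.0
```

```bash
python3 -c "
from h import *
st()
d=wristlook('w5',0)"
```

```text
t 6.22 world [456.7 283.   87. ] reader [14.2 98.  87. ] toolx yaw 0.2036 z [ 0.002  0.001 -1.   ] F reader [-0.84 -0.54  0.09] w 0.5
```

View pics/w5.png

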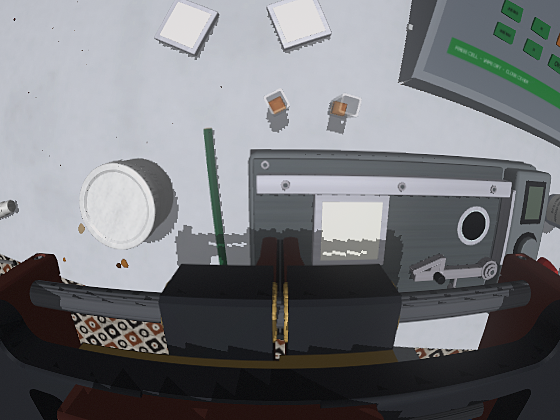

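>>> step_arm:
  deltas:
    - [[-0.004,0,0.06],[0,0,0],-1]
    - [[-0.004,0,0.11],[0,0,0],-1]
    - [[-0.004,0,0.141],[0,0,0],-1]
    - [[-0.004,0,0.141],[0,0,0],-1]
    - [[-0.004,0,0.141],[0,0,0],-1]

```text
t: 6.68
ee_pos: [454.0, 280.9, 44.0]
orientation: [3.125, 0.316, -0.003]
ft_force: [0.9, 0.6, 0.4]
width: 0.5
grasp_force: 0.0
```

>>> step_arm:
  deltas:
    - [[0,0.01,0],[0,0,0],-1]
    - [[0,0.02,0],[0,0,0],-1]
    - [[0,0.028,0],[0,0,0],-1]
    - [[0,0.036,0],[0,0,0],-1]
    - [[0,0.044,0],[0,0,0],-1]
    - [[0,0.052,0],[0,0,0],-1]
    - [[0,0.06,0],[0,0,0],-1]
    - [[0,0.068,0],[0,0,0],-1]
    - [[0,0.076,0],[0,0,0],-1]
    - [[0,0.084,0],[0,0,0],-1]
    - [[0,0.092,0],[0,0,0],-1]
    - [[0,0.1,0],[0,0,0],-1]
    - [[0,0.108,0],[0,0,0],-1]
    - [[0,0.116,0],[0,0,0],-1]
    - [[0,0.124,0],[0,0,0],-1]
    - [[0,0.132,0],[0,0,0],-1]
    - [[0,0.14,0],[0,0,0],-1]
    - [[0,0.148,0],[0,0,0],-1]
    - [[0,0.155,0],[0,0,0],-1]
    - [[0,0.155,0],[0,0,0],-1]

```text
t: 8.35
ee_pos: [464.2, 235.7, 44.5]
orientation: [3.125, 0.317, -0.0]
ft_force: [0.3, -0.3, -0.7]
width: 0.6
grasp_force: 0.0
```

```bash
python3 -c "
from h import *
st()
d=wristlook('w6',0)"
```

```text
t 8.35 world [464.2 235.7  44.5] reader [12.1 50.2 44.5] toolx yaw 0.202 z [-0. -0. -1.] F reader [ 0.21 -0.35 -0.68] w 0.6
```

View pics/w6.png

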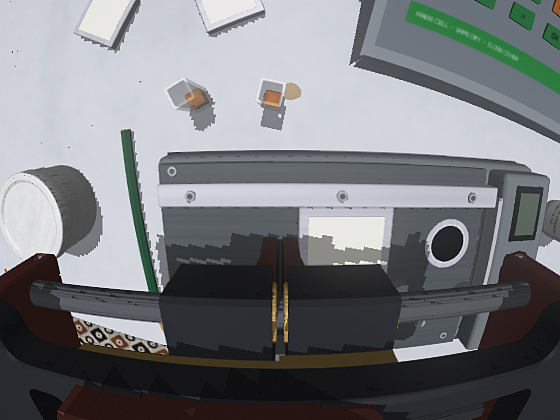

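The tile, now (301–392, 207–268), is square against the rail with the fingers on its left side. I'll push on through the latch.

>>> step_arm:
  deltas:
    - [[0,0.01,0],[0,0,0],-1]
    - [[0,0.02,0],[0,0,0],-1]
    - [[0,0.03,0],[0,0,0],-1]
    - [[0,0.04,0],[0,0,0],-1]
    - [[0,0.05,0],[0,0,0],-1]
    - [[0,0.06,0],[0,0,0],-1]
    - [[0,0.07,0],[0,0,0],-1]
    - [[0,0.08,0],[0,0,0],-1]
    - [[0,0.09,0],[0,0,0],-1]
    - [[0,0.1,0],[0,0,0],-1]
    - [[0,0.1,0],[0,0,0],-1]

```text
t: 9.32
ee_pos: [470.2, 206.1, 44.5]
orientation: [3.125, 0.317, -0.0]
ft_force: [0.2, -0.1, 0.0]
width: 0.0
grasp_force: 0.0
```

>>> step_arm:
  deltas:
    - [[0,0.01,0],[0,0,0],-1]
    - [[0,0.02,0],[0,0,0],-1]
    - [[0,0.03,0],[0,0,0],-1]
    - [[0,0.04,0],[0,0,0],-1]
    - [[0,0.05,0],[0,0,0],-1]
    - [[0,0.06,0],[0,0,0],-1]
    - [[0,0.07,0],[0,0,0],-1]
    - [[0,0.08,0],[0,0,0],-1]
    - [[0,0.085,0],[0,0,0],-1]
    - [[0,0.085,0],[0,0,0],-1]

```text
t: 10.15
ee_pos: [475.2, 181.3, 44.4]
orientation: [3.125, 0.317, -0.001]
ft_force: [0.0, -0.4, 0.1]
width: 0.5
grasp_force: 0.0
```

```bash
python3 -c "
from h import *
st()
d=wristlook('w7',0)"
```

```text
t 10.15 world [475.2 181.3  44.4] reader [11.9 -5.3 44.4] toolx yaw 0.2019 z [-0. -0. -1.] F reader [-0.06 -0.42  0.11] w 0.5
```

View pics/w7.png

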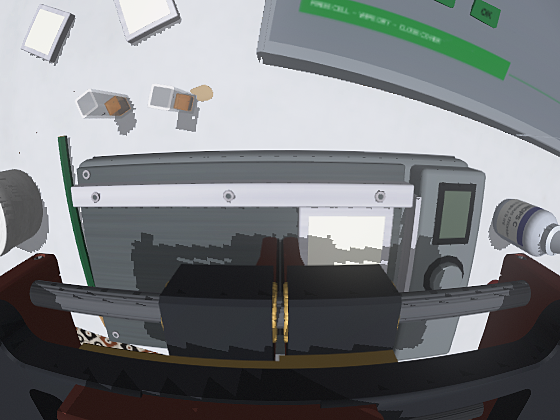

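The tile, (300–391, 208–265), is under the latch, square, with a short gap to the end stop at about column 410. I'll make the last stretch in small steps.

>>> step_arm:
  deltas:
    - [[0,0.004,0],[0,0,0],-1]
    - [[0,0.008,0],[0,0,0],-1]
    - [[0,0.012,0],[0,0,0],-1]
    - [[0,0.016,0],[0,0,0],-1]
    - [[0,0.019,0],[0,0,0],-1]
    - [[0,0.019,0],[0,0,0],-1]

```text
t: 10.7
ee_pos: [476.2, 176.0, 44.4]
orientation: [3.125, 0.317, -0.001]
ft_force: [-1.1, 1.0, -0.2]
width: 0.6
grasp_force: 0.5
```

>>> step_arm:
  deltas:
    - [[0,0.002,0],[0,0,0],-1]
    - [[0,0.003,0],[0,0,0],-1]
    - [[0,0.003,0],[0,0,0],-1]

```text
t: 10.95
ee_pos: [476.4, 175.2, 44.4]
orientation: [3.125, 0.317, -0.001]
ft_force: [-0.5, 1.4, -0.6]
width: 0.3
grasp_force: 0.7
```

```bash
python3 -c "
from h import *
st()"
```

```text
t 10.95 world [476.4 175.2  44.4] reader [ 11.9 -11.5  44.4] toolx yaw 0.2022 z [-0. -0. -1.] F reader [-0.24  1.51 -0.56] w 0.3
```

>>> step_arm:
  deltas:
    - [[0,0.003,0],[0,0,0],-1]
    - [[0,0.005,0],[0,0,0],-1]
    - [[0,0.005,0],[0,0,0],-1]

```text
t: 11.2
ee_pos: [476.9, 173.7, 44.5]
orientation: [3.125, 0.317, -0.0]
ft_force: [-1.6, 1.0, 0.0]
width: 1.1
grasp_force: 0.6
```

>>> step_arm:
  deltas:
    - [[0,0.003,0],[0,0,0],-1]
    - [[0,0.005,0],[0,0,0],-1]
    - [[0,0.005,0],[0,0,0],-1]

```text
t: 11.45
ee_pos: [477.8, 172.3, 44.6]
orientation: [-3.126, -0.317, -0.002]
ft_force: [-0.6, -1.1, -0.1]
width: 0.4
grasp_force: 0.0
```

```bash
python3 -c "
from h import *
st()"
```

```text
t 11.45 world [477.8 172.3  44.6] reader [ 12.7 -14.7  44.6] toolx yaw 0.2022 z [ 0.001  0.    -1.   ] F reader [-0.77 -0.94 -0.11] w 0.4
```

>>> step_arm:
  deltas:
    - [[0,0.003,0],[0,0,0],-1]
    - [[0,0.005,0],[0,0,0],-1]
    - [[0,0.005,0],[0,0,0],-1]

```text
t: 11.7
ee_pos: [478.0, 171.0, 44.6]
orientation: [-3.125, -0.317, -0.001]
ft_force: [-0.0, 0.4, 0.2]
width: 0.7
grasp_force: 0.5
```

```bash
python3 -c "
from h import *
st()
d=wristlook('w8',0)
cv2.imwrite('pics/w8c.png',cv2.resize(d['pixels'][140:300,260:460,::-1],None,fx=3.7,fy=3.7,interpolation=cv2.INTER_CUBIC))"
```

```text
t 11.7 world [478.  171.   44.6] reader [ 12.6 -16.   44.6] toolx yaw 0.202 z [ 0.001  0.    -1.   ] F reader [0.04 0.37 0.16] w 0.7
```

View pics/w8c.png

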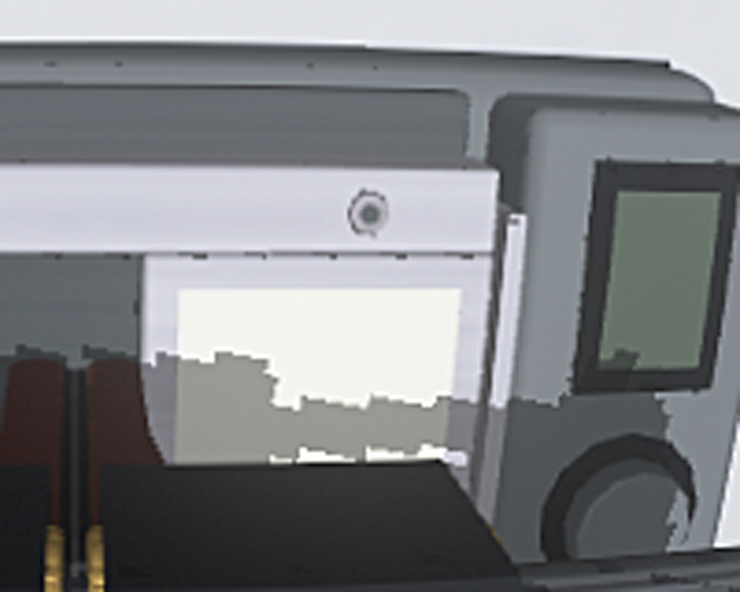

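The tile's right edge (crop x≈490) is about 1 mm short of the stop (≈500). The fingertips are thinner than assumed. I'll continue until the force rises.

>>> step_arm:
  deltas:
    - [[0,0.003,0],[0,0,0],-1]
    - [[0,0.004,0],[0,0,0],-1]
    - [[0,0.004,0],[0,0,0],-1]

```text
t: 12.0
ee_pos: [478.0, 170.8, 44.6]
orientation: [-3.124, -0.316, -0.001]
ft_force: [-2.0, 9.2, -0.9]
width: 0.5
grasp_force: 4.2
```

>>> step_arm:
  deltas:
    - [[0,0.003,0],[0,0,0],-1]
    - [[0,0.004,0],[0,0,0],-1]
    - [[0,0.004,0],[0,0,0],-1]

```text
t: 12.25
ee_pos: [478.1, 170.7, 44.8]
orientation: [-3.123, -0.315, -0.002]
ft_force: [-3.6, 15.7, 0.5]
width: 0.4
grasp_force: 8.1
```

```bash
python3 -c "
from h import *
st()"
```

```text
t 12.25 world [478.1 170.7  44.8] reader [ 12.7 -16.3  44.8] toolx yaw 0.201 z [ 0.001  0.003 -1.   ] F reader [-0.39 16.13  0.47] w 0.4
```

>>> step_arm:
  deltas:
    - [[0,-0.01,0],[0,0,0],-1]
    - [[0,-0.03,0],[0,0,0],-1]
    - [[0,-0.03,-0.1],[0,0,0],-1]
    - [[0,-0.03,-0.22],[0,0,0],-1]
    - [[0,0,-0.34],[0,0,0],-1]
    - [[-0.1,0.08,-0.4],[0,0,0],-1]
    - [[-0.2,0.12,-0.4],[0,0,0],-1]
    - [[-0.2,0.12,-0.4],[0,0,0],-1]
    - [[-0.2,0.12,-0.4],[0,0,0],-1]

```text
t: 13.0
ee_pos: [425.3, 120.5, 164.8]
orientation: [3.125, 0.315, -0.0]
ft_force: [0.2, 1.2, 0.4]
width: 0.3
grasp_force: 0.0
```

```bash
python3 -c "
from h import *
st()
d=wristlook('w9',0)
cv2.imwrite('pics/w9c.png',cv2.resize(d['pixels'][70:230,200:400,::-1],None,fx=3.7,fy=3.7,interpolation=cv2.INTER_CUBIC))"
```

```text
t 13.0 world [425.3 120.5 164.8] reader [-49.2 -54.9 164.8] toolx yaw 0.2011 z [-0. -0. -1.] F reader [0.43 1.17 0.45] w 0.3
```

View pics/w9c.png

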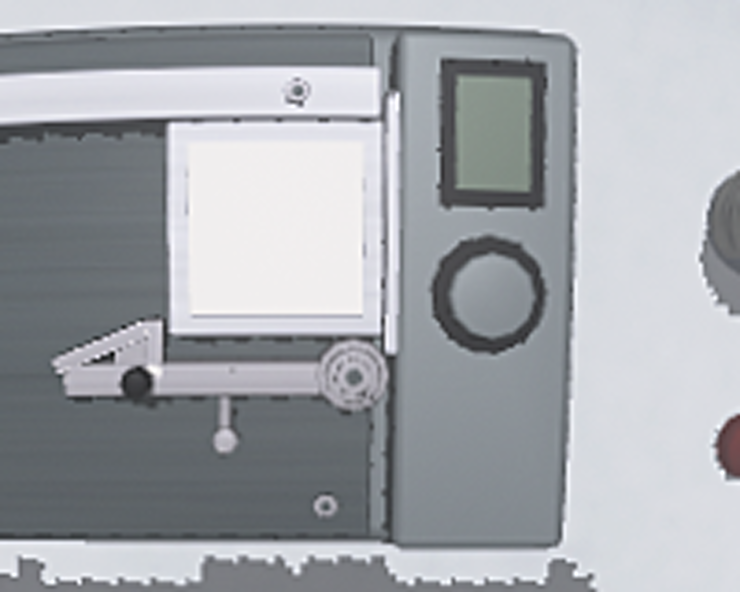

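The tile (168–382, 122–333 in the crop) is seated in the corner. The latch arm is parallel to it, with its nose at (160,325) behind the tile's left edge, so it is shut. Next is the key, at crop (490,295).

```bash
python3 -c "
from h import *
d=load('w9.npz');f=lambda x,y:((x+.5)/3.7-.5+200,(y+.5)/3.7-.5+70)
print('key',rd(fonz(d,*f(490,295),60)),'tile',[rd(fonz(d,*f(*p),50)).tolist() for p in((168,122),(382,124),(382,333),(170,333))])"
```

```text
key [  1.7 -98.2] tile [[40.8, -26.0], [40.1, -74.6], [-8.1, -74.9], [-8.0, -25.9]]
```

>>> step_arm:
  deltas:
    - [[0.08,0.07,0],[0,0,0],-1]
    - [[0.168,0.144,0],[0,0,0],-1]
    - [[0.168,0.144,0.1],[0,0,0],-1]
    - [[0.168,0.144,0.2],[0,0,0],-1]
    - [[0.168,0.144,0.28],[0,0,0],-1]
    - [[0.168,0.144,0.325],[0,0,0],-1]
    - [[0.168,0.144,0.325],[0,0,0],-1]
    - [[0.168,0.144,0.325],[0,0,0],-1]

```text
t: 13.72
ee_pos: [484.6, 89.4, 65.9]
orientation: [3.125, 0.318, -0.003]
ft_force: [0.5, -0.4, 0.6]
width: 0.4
grasp_force: 0.0
```

>>> step_arm:
  deltas:
    - [[0,0,0.008],[0,0,0],-1]
    - [[0,0,0.016],[0,0,0],-1]
    - [[0,0,0.022],[0,0,0],-1]
    - [[0,0,0.026],[0,0,0],-1]
    - [[0,0,0.03],[0,0,0],-1]
    - [[0,0,0.033],[0,0,0],-1]
    - [[0,0,0.033],[0,0,0],-1]

```text
t: 14.3
ee_pos: [485.3, 89.3, 57.5]
orientation: [-3.125, -0.317, -0.003]
ft_force: [1.1, 1.2, 3.2]
width: 0.3
grasp_force: 1.7
```

```bash
python3 -c "
from h import *
st()"
```

```text
t 14.3 world [485.3  89.3  57.5] reader [  3.4 -97.5  57.5] toolx yaw 0.2022 z [ 0.002  0.    -1.   ] F reader [1.35 0.93 3.23] w 0.3
```

>>> step_arm:
  deltas:
    - [[0,0,0.003],[0,0,0],-1]
    - [[0,0,0.006],[0,0,0],-1]
    - [[0,0,0.006],[0,0,0],-1]

```text
t: 14.55
ee_pos: [485.4, 89.3, 56.6]
orientation: [-3.125, -0.317, -0.003]
ft_force: [-1.8, 1.7, 18.4]
width: 0.6
grasp_force: 8.7
```

>>> step_arm:
  deltas:
    - [[0,0,0.003],[0,0,0],-1]
    - [[0,0,0.005],[0,0,0],-1]
    - [[0,0,0.005],[0,0,0],-1]

```text
t: 14.8
ee_pos: [485.5, 89.3, 56.2]
orientation: [-3.125, -0.317, -0.003]
ft_force: [-6.7, 1.0, 33.9]
width: 0.3
grasp_force: 16.8
```

```bash
python3 -c "
from h import *
st()"
```

```text
t 14.8 world [485.5  89.3  56.2] reader [  3.6 -97.5  56.2] toolx yaw 0.2022 z [ 0.002  0.    -1.   ] F reader [-6.32  2.34 33.9 ] w 0.3
```

On the stop (34 N, z = 56.2, 4 mm of travel). I'll release and rise clear.

>>> step_arm:
  deltas:
    - [[0,0,-0.01],[0,0,0],-1]
    - [[0,0,-0.03],[0,0,0],-1]
    - [[0,0,-0.1],[0,0,0],-1]
    - [[0,0,-0.22],[0,0,0],-1]
    - [[0,0,-0.34],[0,0,0],-1]
    - [[-0.1,-0.08,-0.38],[0,0,0],-1]
    - [[-0.168,-0.144,-0.38],[0,0,0],-1]
    - [[-0.168,-0.144,-0.38],[0,0,0],-1]
    - [[-0.168,-0.144,-0.38],[0,0,0],-1]
    - [[-0.168,-0.144,-0.38],[0,0,0],-1]

```text
t: 15.63
ee_pos: [426.7, 121.1, 167.7]
orientation: [3.125, 0.318, -0.0]
ft_force: [0.8, -0.1, 0.3]
width: 0.5
grasp_force: 0.0
```

```bash
python3 -c "
from h import *
st()
d=wristlook('w10',0);a=load('w9.npz')
cv2.imwrite('pics/w10c.png',cv2.resize(d['pixels'][70:230,200:400,::-1],None,fx=3.7,fy=3.7,interpolation=cv2.INTER_CUBIC))"
```

```text
t 15.63 world [426.7 121.1 167.7] reader [-47.6 -54.5 167.7] toolx yaw 0.2028 z [-0. -0. -1.] F reader [ 0.72 -0.3   0.3 ] w 0.5
```

View pics/w10c.png

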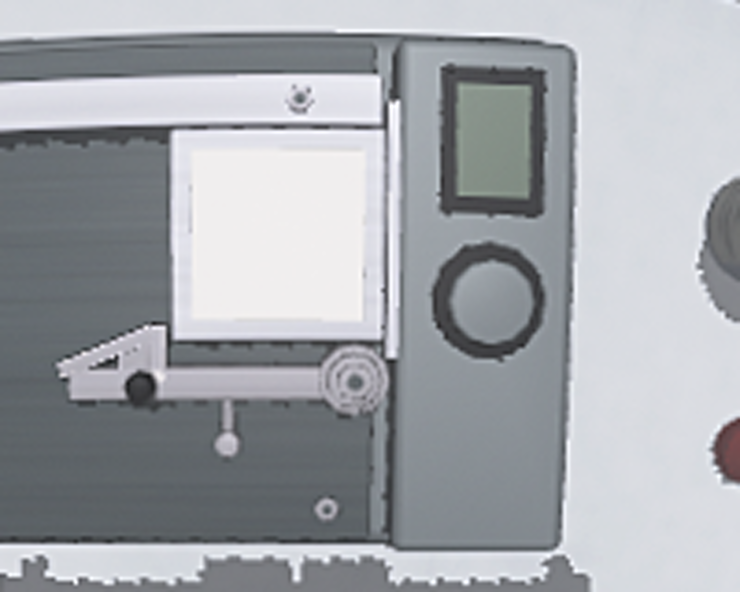

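The tile (171–382, 130–340) is still seated, the latch nose (165,330) is shut behind it, and the key (490,300) is up. I'm handing in.

```bash
python3 -c "
from workcell import *
print(close_job())"
```

```text
the job is handed in; nothing more can be done
None
```

The tile is seated in the corner nest with the latch shut behind it, and the key was pressed to its stop (34 N, 4 mm of travel) and is up again; the job is handed in, at about 16 s of the 54 s allowed, and no verdict came back.

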